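# Close the storage tub: slide the lid square and snap it home

### The arm

A 6-joint arm with a two-finger parallel gripper is mounted at the origin on the work surface. World frame = base frame: x ahead of the robot, y to its left, z up, the work surface at z = 0. Lengths are in mm, angles in degrees, forces in N, time in s.
With the tool pointing down it reaches from about 275 to 750 mm from the base axis. Payload 10.2 kg.
Tool frame: the origin (TCP) lies midway between the tips of the shut fingers; the grasp point (between the pads) lies 19 mm behind it (robot.tcp_to_grasp is the distance from the TCP to the grasp point, in mm); z points along the fingers, y is the direction in which the jaws open and shut (so a half turn about z gives the same grasp; the last joint's range is limited). The gripper opens to 88 mm and grips with 3 to 60 N. Pads are 18 mm wide; open, the fingers measure 123 mm over their backs; the gripper's body (75 mm by 187 mm) begins 45 mm behind the grasp point.
Start: joints at [60.653, 17.928, 85.812, -0, 76.261, -12.8], TCP at [149.534, 503.26, 238.72] pointing down, gripper open.
Joint ranges: [-168.41, 168.41], [-55.51, 124.54], [10.69, 146.95], [-70.63, 250.63], [1, 178], [-165.06, 165.06]. Speed limits (degrees/s): [136.94, 136.94, 172.46, 180, 180, 180].

### API

Orientations are given as a 3x3 rotation matrix whose columns are the frame's x, y, z axes.
In Python, from plant import robot gives the robot as it stands.
- The arm moves only by the tool move_arm, never from a script. Its argument "series" is text: rows parted by semicolons, each of 7 numbers parted by spaces: the shift along the tool's x, y, z in cm, then the turn, a rotation vector about the tool's x, y, z in rad, then the closure, from -1 (fully open) to 1 (shut), so that 0 is half open. A call has 1 to 10 rows; each row is the pose to reach, as a shift and turn from the pose measured when the call began, along the tool's axes at that moment; what a row does not reach only later rows make up. A row lasts 1/12 s, in which the tool goes at most 41.7 mm and 7.16 degrees, less where a joint would pass 70% of its speed; a pose out of reach is approached as far as the arm can. A call with a gripper value outside its range is refused whole. The fingers move at their own pace and stop on an object; the grip force is fixed at half the most. Time passes only in rows, so rows that repeat a pose let the fingers close. It gives the time, the measured TCP pose, the force and the opening at its end, in the units of the state.
- robot.get_state(): the state, without advancing time (a new reading comes with each control period).
- robot.snapshot(name): name is "scene" or "top"; returns a dict with "img" (420x560x3 uint8, red, green, blue), "fx", "fy", "cx", "cy" (pixels), "R" (3x3) and "t" (3): a world point X has camera coordinates R X + t. Camera axes: x right, y down, z forward; pixel columns grow to the right and rows downward; lengths in mm; the calibration is good to about 2 mm. A picture is of the moment at which its call begins. There is no depth.
- robot.hand_in(): hands the job in, once; it reports no verdict.
Trained networks look in the newest picture that a camera, given by its name, has taken for a name from the list of things; names that differ only in an ending like _2 or _b are one class to them, and where a whole thing is asked for, a point or a joint stands for the part that bears it (a point fixed in the world has none). Each returns a list of dicts, best first, with "conf" (0 to 1); they miss things now and then, are a little off and sometimes report something else, mostly with a low value. They report only what shows in the picture. A call takes as long as a camera call. They do not tell look-alikes from the thing itself.
- robot.find_in(target, camera): "box" ([left, top, width, height] in pixels, round what is visible of it).
The state is a dict: "clock": time; "q": joint angles; "qd": joint speeds; "tau": joint torques, N m; "eef_pos": TCP position; "ee_rot": TCP orientation; "contact_force": force on the tool from outside, world axes, zero at the start; "moment": the same for the moment, N m; "grip_width": finger opening in mm.
Only numpy, scipy, OpenCV 4.12 (cv2) and the standard library are available. Lean on these libraries where they do the work, as an engineer would, in place of code of your own. Each camera call takes 0.05 s, during which the arm holds its last target.

### The job

One of the three white storage tubs has its lid lying loose on top, shoved off to one side. Slide that lid across until it sits squarely over the tub's mouth, then press it down until it snaps fully home, level and flush on the rim all round like the other two. Leave the tub standing about where it is and don't knock the other tubs, the cups or the utensils around it.

Things in the scene. Friction and masses are not known exactly. Their poses are not given: they have to be found in the camera images.
- lid_top (a point): loose grey plastic lid, 90 g: a round 146 mm flange 7 mm thick, with a round plug below it, 99 mm across its snap lip, reaching 12 mm below the flange. The point is the centre of the flat top panel, 4.5 mm above the flange's underside (a ring 2.5 mm higher runs round the edge); z: lid's up axis. Start: lying flat, plug on the rim, 24 to 35 mm off-centre, the point 16.7 mm above the rim
- lid: the same loose lid; origin at the centre of the flange's underside, z up. It slides easily when pushed on the flange's edge. Near the centre the plug's leading edge dips into the mouth while the pushed side stays about 10 mm high. A push down of 6 to 9 N at the middle snaps it home (4 N over the high side, up to 15 N over the low side). At home the flange rests on the rim (lid_top 4.5 mm above it), with 2 mm of side play
- tub_rim (a point): the tub under the loose lid: white stoneware, round, about 0.6 kg, loose on the counter, 85 mm tall, 138 mm across its broad flat rim, 104 mm across the mouth, body 114 mm, foot 96 mm. The point is the centre of the mouth at rim height; z points up. Springy ribs just inside the mouth hold the lid's snap lip once it is pressed past them
- closed_tub_a: a bystander: a closed storage tub just like the job's, its lid fully home; 146 mm across the lid, 92 mm tall; origin at the centre of its underside
- closed_tub_b: a bystander: a closed storage tub just like the job's, its lid fully home; 146 mm across the lid, 92 mm tall; origin at the centre of its underside
- cup0: a bystander: a clear dessert cup with a gilt rim, 80 mm across the rim, 75 mm tall; origin at the centre of its underside
- cup1: a bystander: a clear dessert cup with a gilt rim, 80 mm across the rim, 75 mm tall; origin at the centre of its underside
- cup2: a bystander: a clear dessert cup with a gilt rim, 80 mm across the rim, 75 mm tall; origin at the centre of its underside
- spatula: a bystander: a spatula lying flat, 280 mm long along its x axis, up to 65 mm wide, 20 mm high; origin at its middle, on the counter
- spoon: a bystander: a wooden spoon lying flat, 200 mm long along its x axis, 50 mm wide at the bowl, 15 mm high; origin at its middle, on the counter
Not all that is in view belongs to the job. Leave any red look-alike of the part that bears tub_rim alone.

How it is judged:
By the outcome, as a careful person would: the job done as asked, in the order asked, and still so for the second after the job is handed in, with the robot touching nothing.
It also fails if it takes over 51 s, if anything falls off the work surface, if the arm or the gripper's body presses on something with over 40 N, if the wrist force passes 120 N, or if a joint passes its speed limit or range.

## Working session

There is one attempt and no reset: what is moved stays moved. The work goes in short steps, Python scripts to look and compute and a tool call to move; the robot and the scene stay as the last step left them, time stands still between calls to the robot, and variables do not carry over. Pictures are saved under pics/ and viewed, and the job is handed in when it is done.

Besides the shell and the picture viewer there is one more tool, called after "Call:" by a JSON object that holds its "op" and its "data". move_arm: Moves the arm, as the interface text tells. Its arguments: {"type":"object","properties":{"series":{"type":"string"}},"required":["series"]}

```bash
mkdir -p pics; ls
python3 - <<'E'
from plant import robot
import cv2,numpy as np
s=robot.get_state()
for k in ("clock","eef_pos","ee_rot","contact_force","grip_width"): print(k,np.round(s[k],3))
for c in ("scene","top"):
    p=robot.snapshot(c); cv2.imwrite(f"pics/{c}0.png",cv2.resize(p["img"][:,:,::-1],(800,600)))
    print(c,p["fx"],p["fy"],p["cx"],p["cy"],np.round(p["R"],4).tolist(),np.round(p["t"],1))
    for n in ("lid_top","lid","tub_rim","closed_tub_a","cup0"):
        print(n,[(np.round(d["box"],1).tolist(),round(d["conf"],2)) for d in robot.find_in(n,c)])
E
```

```text
pics
clock 0.0
eef_pos [149.407 503.029 238.139]
ee_rot [[-0.959  0.285 -0.001]
 [ 0.285  0.959 -0.001]
 [ 0.    -0.001 -1.   ]]
contact_force [ 0.066  0.463 -0.44 ]
grip_width 88.234
scene 447.95829664323924 447.95829664323924 284.79198601816205 211.18136501106994 [[-0.2831, 0.959, 0.0102], [0.8272, 0.2495, -0.5034], [-0.4853, -0.134, -0.864]] [ 174.9 -340.1 1531.3]
lid_top [([264.2, 206.0, 53.6, 49.5], 0.91)]
lid [([265.4, 206.1, 56.2, 49.7], 0.67), ([251.0, 282.4, 32.7, 34.8], 0.33)]
tub_rim [([145.3, 141.0, 49.1, 48.2], 0.9), ([265.9, 240.8, 46.9, 29.9], 0.81), ([413.2, 188.5, 49.9, 51.9], 0.76), ([407.6, 142.6, 45.5, 49.9], 0.62)]
closed_tub_a [([175.1, 192.0, 57.6, 49.8], 0.97), ([361.0, 250.7, 56.1, 51.5], 0.83)]
cup0 [([208.4, 274.3, 34.2, 38.7], 0.95), ([253.2, 281.1, 29.1, 36.4], 0.63)]
top 428.07735566334543 428.07735566334543 281.3119592058905 204.48356409832215 [[0.0166, -0.9997, 0.0191], [-0.9958, -0.0182, -0.0895], [0.0898, -0.0175, -0.9958]] [ -53.6  484.3 1137.1]
lid_top [([239.2, 155.3, 57.3, 54.9], 0.67)]
lid [([240.4, 156.8, 58.3, 55.4], 0.92)]
tub_rim [([400.4, 208.2, 53.1, 56.3], 0.98), ([91.7, 223.7, 54.2, 57.2], 0.96), ([245.1, 148.3, 47.7, 19.3], 0.93), ([111.8, 294.2, 57.5, 52.4], 0.64)]
closed_tub_a [([137.9, 132.6, 52.0, 53.9], 0.74), ([332.4, 150.4, 61.3, 59.6], 0.71)]
cup0 [([296.9, 97.4, 30.3, 30.8], 0.67), ([200.8, 92.2, 28.7, 34.5], 0.6), ([238.7, 156.1, 58.4, 56.3], 0.45)]
```

View pics/scene0.png

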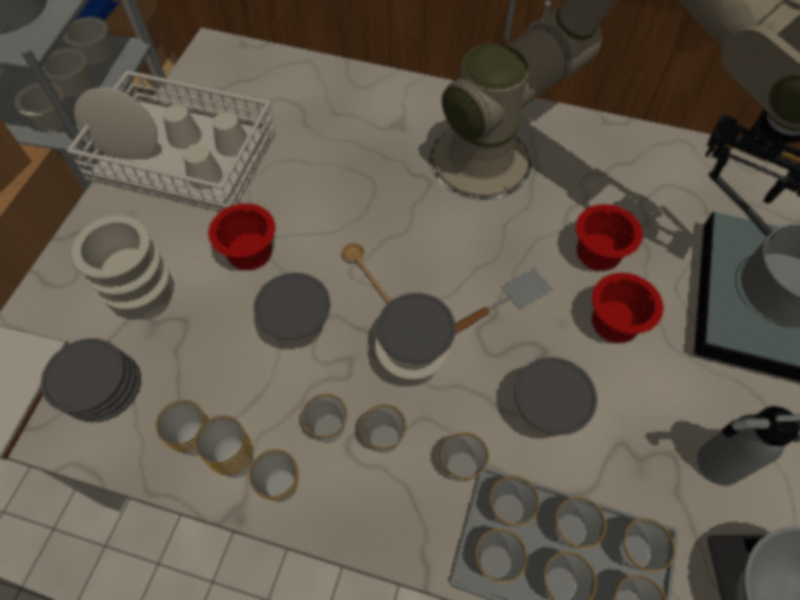

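View pics/top0.png

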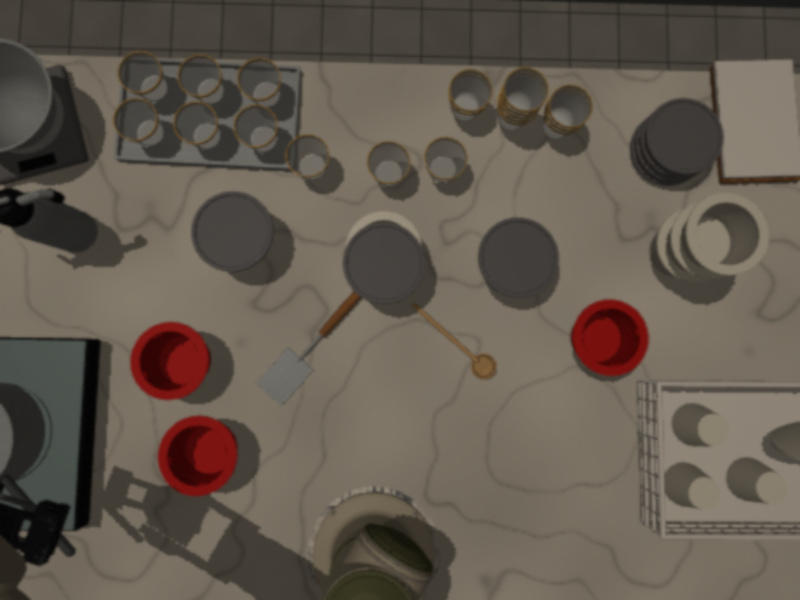

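Run:
```python
from plant import robot
import cv2
for c,(x0,y0,x1,y1) in {"top":(210,130,330,220),"scene":(235,185,355,275)}.items():
    p=robot.snapshot(c); im=p["img"][:,:,::-1]; cv2.imwrite(f"pics/{c}_raw0.png",im)
    cv2.imwrite(f"pics/{c}_crop0.png",cv2.resize(im[y0:y1,x0:x1],(800,600),interpolation=cv2.INTER_CUBIC))
```

```text
(no output)
```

The loose lid is at about (383,262) in the 800 px top view. A crescent of tub rim shows above it at about (383,220), so the lid is shoved toward the robot and needs pushing roughly +x.

View pics/top_crop0.png

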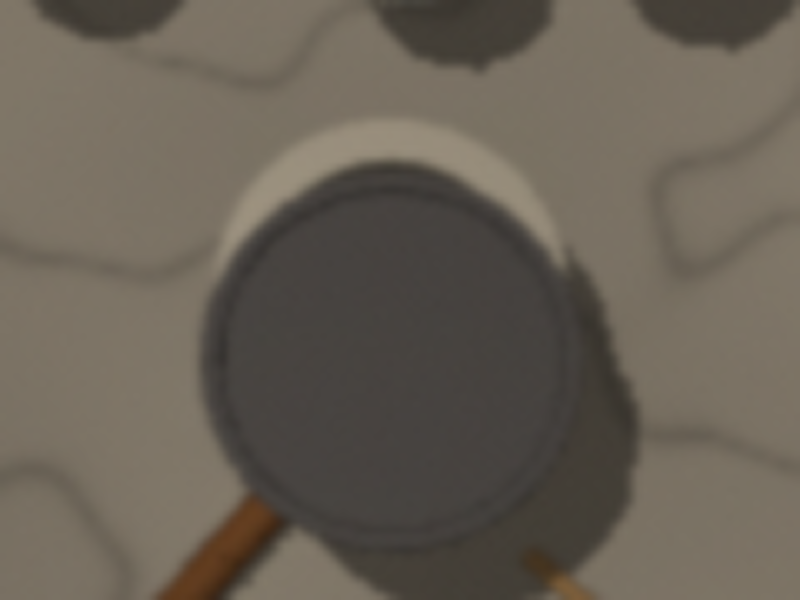

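View pics/scene_crop0.png

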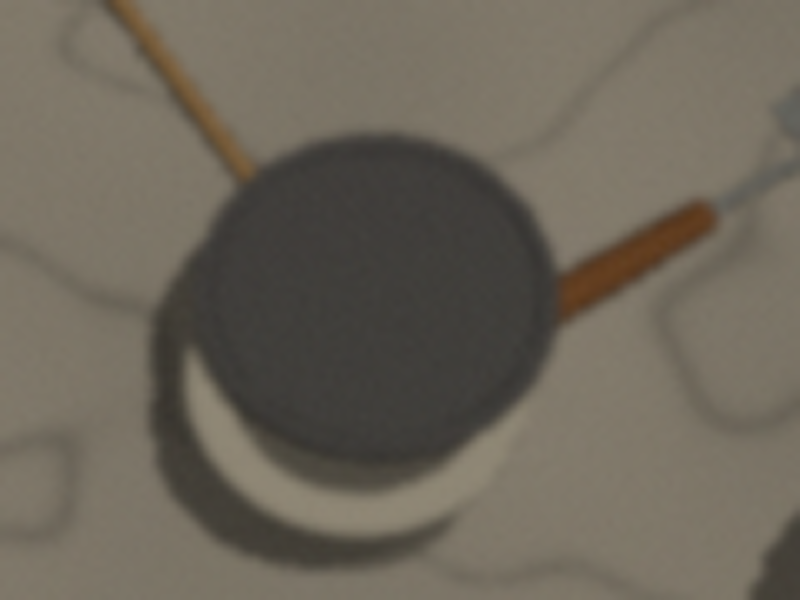

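```bash
cat > h.py <<'E'
import numpy as np
from scipy.optimize import least_squares
CAM=None
def proj(p,X):
    c=np.asarray(X)@np.array(p["R"]).T+np.array(p["t"]); return np.c_[p["fx"]*c[:,0]/c[:,2]+p["cx"],p["fy"]*c[:,1]/c[:,2]+p["cy"]]
def back(p,uv,z):
    R=np.array(p["R"]);t=np.array(p["t"]);uv=np.atleast_2d(uv)
    d=np.c_[(uv[:,0]-p["cx"])/p["fx"],(uv[:,1]-p["cy"])/p["fy"],np.ones(len(uv))]@R
    o=-R.T@t; return o+d*((z-o[2])/d[:,2])[:,None]
def fit(p,uv,z,r):
    P=back(p,uv,z)[:,:2]
    f=lambda c:np.hypot(*(P-c[:2]).T)-(r if len(c)==2 else c[2])
    a=least_squares(f,P.mean(0)-[20,0] if r else 0); 
    b=least_squares(f,np.r_[a.x,r])
    return a.x,b.x,np.sqrt(np.mean(a.fun**2))
E
python3 - <<'E'
from plant import robot
from h import *
T=robot.snapshot("top");S=robot.snapshot("scene")
t=lambda a:np.array(a)*.15+[210,130]-.43
s=lambda a:np.array(a)*.15+[235,185]-.43
print("lid top",fit(T,t([(200,350),(390,163),(578,365),(390,548),(262,225),(520,225),(245,475),(530,490)]),104,73))
print("rim top",fit(T,t([(385,118),(300,147),(480,142),(235,215),(545,210)]),85,69))
print("lid sc",fit(S,s([(385,132),(555,290),(380,462),(250,395),(215,230),(480,160),(530,390)]),102,73))
print("rim sc",fit(S,s([(185,360),(215,450),(270,505),(350,537),(430,522),(490,475),(525,410)]),85,69))
# bystanders rough
for n,uv,z in (("tubA",(233,232),92),("tubB",(518,258),92),("cup",(307,157),70),("cup",(389,163),70),("cup",(446,159),70),("spoonbowl",(484,366),10),("spoon end",(415,305),10),("spat end",(355,297),10),("spat",(285,375),5)):
    print(n,np.round(back(T,np.array(uv)*.7,z)[0]))
E
```

```text
lid top (array([531.30609828,  -9.83282404]), array([531.33456388,  -9.81489265,  71.93248153]), np.float64(1.7141936670882552))
rim top (array([557.87068148,  -9.5720886 ]), array([560.15130905,  -9.49210292,  67.18832685]), np.float64(0.6645953681831289))
lid sc (array([529.58778315,  -8.12654176]), array([529.5593855 ,  -7.91766172,  72.01348187]), np.float64(2.1711731962712078))
rim sc (array([558.50561739,  -8.17564145]), array([559.98453919,  -7.93001734,  67.81367083]), np.float64(1.6752651521792876))
tubA [581. 260.  92.]
tubB [ 544. -252.   92.]
cup [728. 135.  70.]
cup [720. -17.  70.]
cup [ 730. -122.   70.]
spoonbowl [ 348. -204.   10.]
spoon end [462. -71.  10.]
spat end [475.  44.  10.]
spat [325. 173.   5.]
```

Call:
{"op": "move_arm", "data": {"series": "-42.46 -40.8 3 0 0 -0.289 -1;-42.46 -40.8 3 0 0 -0.289 -1;-42.46 -40.8 3 0 0 -0.289 -1;-42.46 -40.8 3 0 0 -0.289 -1;-42.46 -40.8 3 0 0 -0.289 -1;-42.46 -40.8 3 0 0 -0.289 -1;-42.46 -40.8 3 0 0 -0.289 -1;-42.46 -40.8 3 0 0 -0.289 -1;-42.46 -40.8 3 0 0 -0.289 -1;-42.46 -40.8 3 0 0 -0.289 -1"}}

```text
clock: 1.63
eef_pos: [352.0, 146.0, 218.2]
ee_rot: [[-1.0, -0.0, 0.001], [-0.0, 1.0, 0.0], [-0.001, 0.0, -1.0]]
contact_force: [0.3, 1.2, -0.1]
grip_width: 87.8
```

Call:
{"op": "move_arm", "data": {"series": "-8.8 -15.5 6.0 0 0 0 -1;-8.8 -15.5 6.0 0 0 0 -1;-8.8 -15.5 6.0 0 0 0 -1;-8.8 -15.5 6.0 0 0 0 -1;-8.8 -15.5 6.0 0 0 0 -1;-8.8 -15.5 8.8 0 0 0 -1;-8.8 -15.5 8.8 0 0 0 -1;-8.8 -15.5 8.8 0 0 0 -1;-8.8 -15.5 8.8 0 0 0 -1"}}

```text
clock: 2.38
eef_pos: [440.3, -8.5, 131.3]
ee_rot: [[-1.0, -0.001, 0.002], [-0.001, 1.0, -0.0], [-0.002, -0.0, -1.0]]
contact_force: [0.0, -0.1, 0.0]
grip_width: 88.2
```

Run:
```python
from plant import robot
from h import *
import cv2
s=robot.get_state(); print(s["clock"],np.round(s["eef_pos"],1),np.round(s["contact_force"],2))
for c,(x0,y0,x1,y1) in {"top":(210,130,330,220),"scene":(235,175,355,265)}.items():
    im=robot.snapshot(c)["img"][:,:,::-1]
    cv2.imwrite(f"pics/{c}_crop1.png",cv2.resize(im[y0:y1,x0:x1],(800,600),interpolation=cv2.INTER_CUBIC))
```

```text
2.3833 [440.3  -8.5 131.3] [ 0.03 -0.14  0.04]
```

View pics/scene_crop1.png

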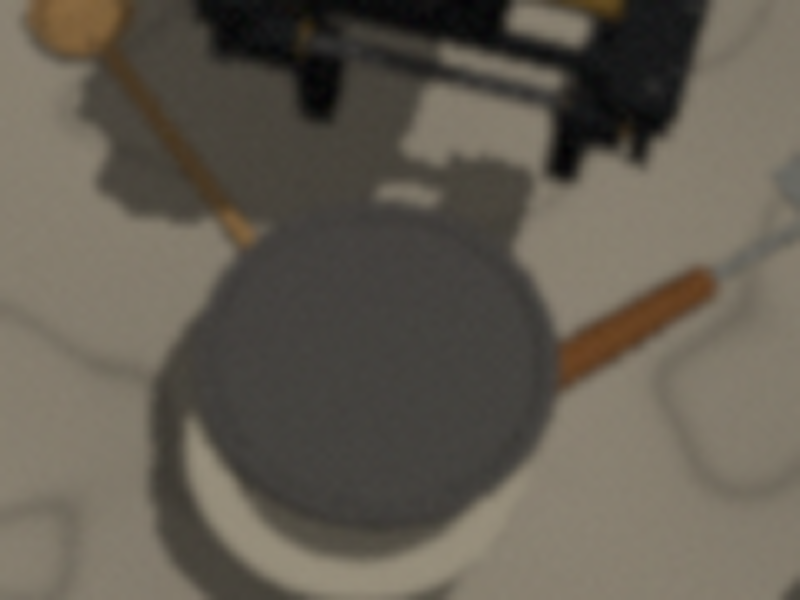

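View pics/top_crop1.png

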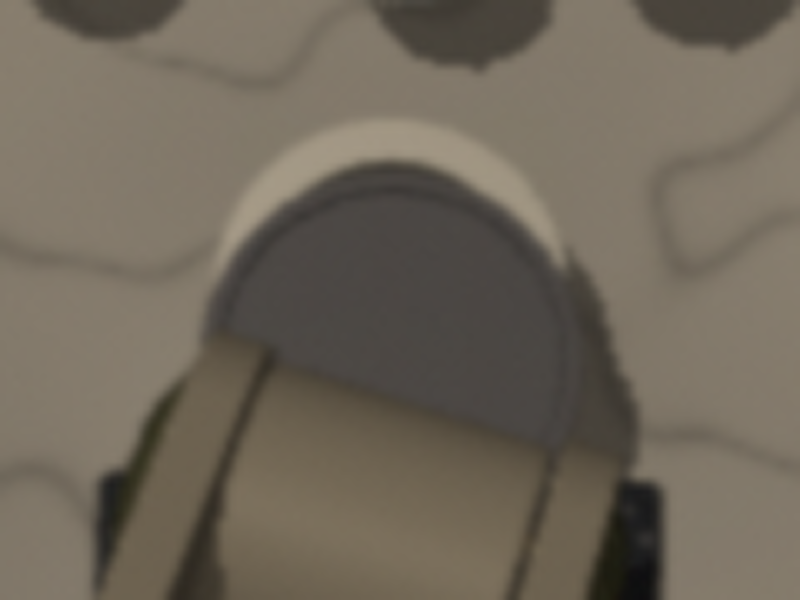

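The fingertips hang at about (320,95) and (565,160) in the scene crop, clear of the lid's near edge at about (385,205) and roughly symmetric about it. Next I lower to flange height and approach.

Call:
{"op": "move_arm", "data": {"series": "0 0 2 0 0 0 -1;0 0 3.9 0 0 0 -1;0 0 3.9 0 0 0 -1;-0.5 0 3.9 0 0 0 -1;-1 0 3.9 0 0 0 -1;-1.5 0 3.9 0 0 0 -1;-2 0 3.9 0 0 0 -1;-2.3 0 3.9 0 0 0 -1;-2.6 0 3.9 0 0 0 -1"}}

```text
clock: 3.23
eef_pos: [467.1, -8.5, 92.9]
ee_rot: [[-1.0, -0.002, 0.003], [-0.002, 1.0, -0.001], [-0.003, -0.001, -1.0]]
contact_force: [-1.0, -0.7, 0.6]
grip_width: 88.6
```

Call:
{"op": "move_arm", "data": {"series": "-0.3 0 0 0 0 0 -1;-0.6 0 0 0 0 0 -1;-0.9 0 0 0 0 0 -1;-0.9 0 0 0 0 0 -1"}}

```text
clock: 3.57
eef_pos: [476.6, -8.5, 93.0]
ee_rot: [[-1.0, -0.002, 0.004], [-0.002, 1.0, -0.001], [-0.004, -0.001, -1.0]]
contact_force: [0.4, 0.3, -0.3]
grip_width: 87.9
```

```bash
cat > look.py <<'E'
from plant import robot
from h import *
import cv2,sys
n=sys.argv[1]
s=robot.get_state(); print(s["clock"],np.round(s["eef_pos"],1),np.round(s["contact_force"],2))
o=[]
for c,(x0,y0,x1,y1) in {"top":(225,130,315,220),"scene":(245,175,335,265)}.items():
    im=robot.snapshot(c)["img"][:,:,::-1]
    o.append(cv2.resize(im[y0:y1,x0:x1],(400,400),interpolation=cv2.INTER_CUBIC))
cv2.imwrite(f"pics/{n}.png",np.hstack(o))
E
python3 look.py p2
```

```text
3.5667 [476.6  -8.5  93. ] [ 0.38  0.29 -0.26]
```

View pics/p2.png

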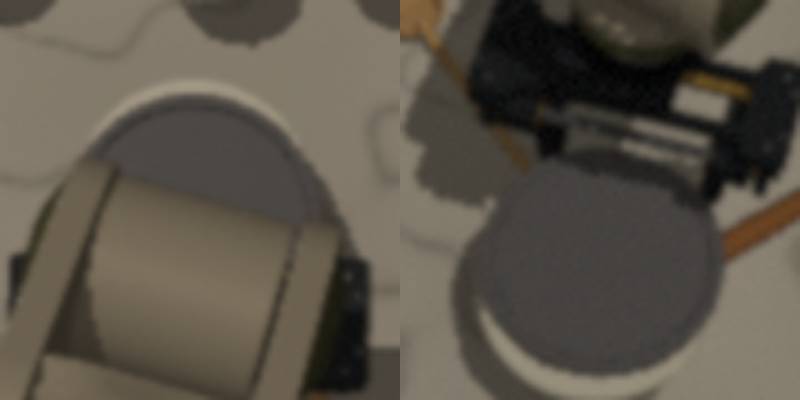

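The lid is sliding: in the top crop the crescent has thinned at about (195,88). I'll keep pushing in small steps.

Call:
{"op": "move_arm", "data": {"series": "-0.3 0 0 0 0 0 -1;-0.5 0 0 0 0 0 -1;-0.8 0 0 0 0 0 -1;-1.0 0 0 0 0 0 -1;-1.0 0 0 0 0 0 -1"}}

```text
clock: 4.08
eef_pos: [486.6, -8.5, 92.9]
ee_rot: [[-1.0, -0.002, 0.004], [-0.002, 1.0, -0.001], [-0.004, -0.001, -1.0]]
contact_force: [0.2, 0.1, -0.8]
grip_width: 88.1
```

```bash
python3 look.py p3
```

```text
4.0833 [486.6  -8.5  92.9] [ 0.2   0.08 -0.79]
```

View pics/p3.png

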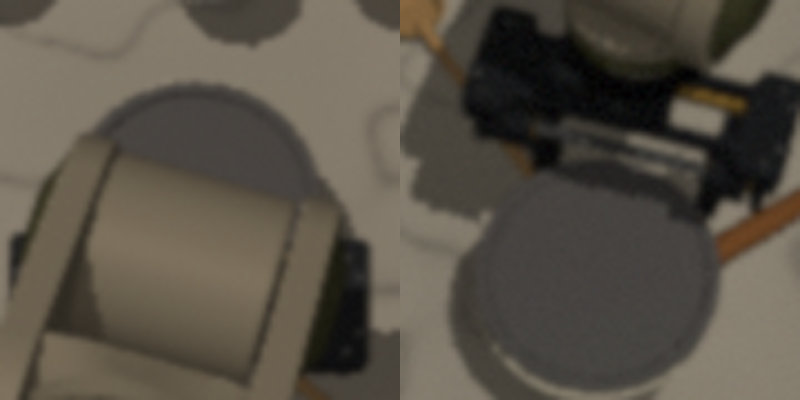

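Call:
{"op": "move_arm", "data": {"series": "-0.1 0 0 0 0 0 -1;-0.2 0 0 0 0 0 -1;-0.3 0 0 0 0 0 -1;-0.3 0 0 0 0 0 -1"}}

```text
clock: 4.52
eef_pos: [489.4, -8.5, 92.9]
ee_rot: [[-1.0, -0.002, 0.004], [-0.002, 1.0, -0.001], [-0.004, -0.001, -1.0]]
contact_force: [-0.0, -0.2, -0.4]
grip_width: 87.9
```

```bash
python3 look.py p4
```

```text
4.5167 [489.4  -8.5  92.9] [-0.04 -0.25 -0.35]
```

View pics/p4.png

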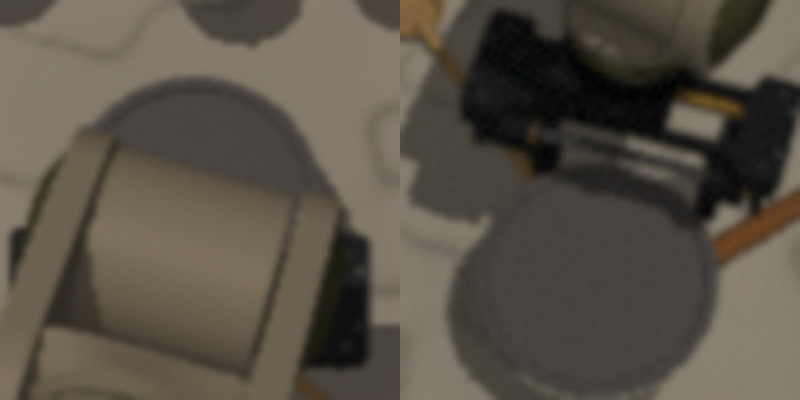

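Call:
{"op": "move_arm", "data": {"series": "1 0 0 0 0 0 -1;3 0 0 0 0 0 -1;3 0 -3 0 0 0 -1;3 0 -7 0 0 0 -1;3 0 -11 0 0 0 0;3 -4 -11 0 0 0 1;5 -10 -11 0 0 0 1;10 -20 -11 0 0 0 1;10 -20 -11 0 0 0 1;10 -20 -11 0 0 0 1"}}

```text
clock: 5.45
eef_pos: [391.6, -202.6, 202.9]
ee_rot: [[-1.0, -0.002, 0.004], [-0.002, 1.0, -0.001], [-0.004, -0.001, -1.0]]
contact_force: [0.3, -0.4, -0.1]
grip_width: 50.5
```

```bash
python3 look.py p5
```

```text
5.45 [ 391.6 -202.6  202.9] [ 0.32 -0.44 -0.08]
```

View pics/p5.png

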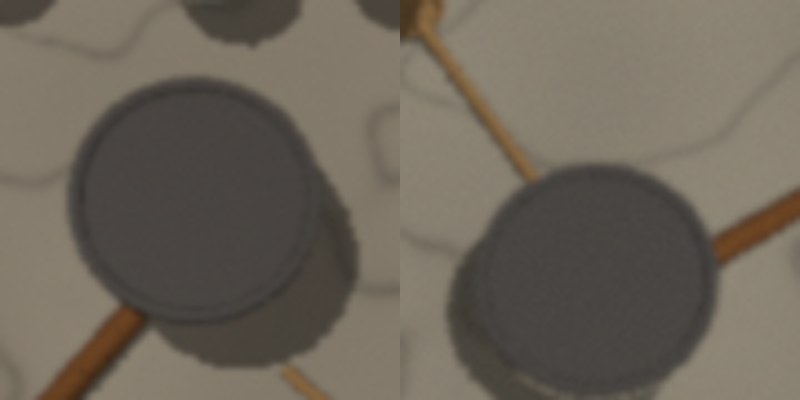

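Run:
```python
from plant import robot
from h import *
T=robot.snapshot("top");S=robot.snapshot("scene")
t=lambda a:np.array(a)*.225+[225,130]-.4
s=lambda a:(np.array(a)-[400,0])*.225+[245,175]-.4
for z in (92,97,102):
  print(z,fit(T,t([(68,195),(193,77),(318,200),(193,323),(100,115),(285,115),(105,285),(283,280)]),z,73))
  print(fit(S,s([(600,163),(718,275),(595,393),(479,270),(513,195),(690,200),(685,355),(510,360)]),z,73))
for z in (85,92):
  print("rim slot pts in scene",back(S,s([(515,375),(560,395)]),z)[:,:2])
print(T["img"][:,:,:].shape)
```

```text
92 (array([556.29076295,  -8.44771656]), array([556.27679275,  -8.46004393,  71.6077327 ]), np.float64(1.5577305470313672))
(array([550.03824129,  -9.12401859]), array([550.0308397 ,  -9.15138114,  74.41329052]), np.float64(2.609441281961259))
97 (array([555.48647145,  -8.52037921]), array([555.46910114,  -8.53569662,  71.27764346]), np.float64(1.8574296618028265))
(array([552.51263328,  -8.50923163]), array([552.50704729,  -8.52987744,  74.06164441]), np.float64(2.4276918987057194))
102 (array([554.68221556,  -8.59301466]), array([554.66140952,  -8.61134932,  70.94755422]), np.float64(2.165983306997641))
(array([554.98700791,  -7.89450419]), array([554.98325656,  -7.90836839,  73.70999823]), np.float64(2.2859717904484467))
rim slot pts in scene [[623.85659792 -37.80075905]
 [628.41718185  -9.05289827]]
rim slot pts in scene [[626.81529681 -36.74807945]
 [631.34590706  -8.1891592 ]]
(420, 560, 3)
```

The lid centre measures about x=555 and the mouth about 558.5, so the lid is still about 3 mm short and a thin rim sliver shows at about (540,385) in the scene half. I'll push it a little more.

Call:
{"op": "move_arm", "data": {"series": "-4.8 19.4 0 0 0 0 -1;-4.8 19.4 0 0 0 0 -1;-4.8 19.4 0 0 0 0 -1;-4.8 19.4 0 0 0 0 -1;-4.8 19.4 0 0 0 0 -1;-4.8 19.4 3 0 0 0 -1;-4.8 19.4 7 0 0 0 -1;-4.8 19.4 11 0 0 0 -1;-4.8 19.4 11 0 0 0 -1;-4.8 19.4 11 0 0 0 -1"}}

```text
clock: 6.48
eef_pos: [440.4, -6.5, 92.6]
ee_rot: [[-1.0, -0.001, 0.001], [-0.001, 1.0, 0.001], [-0.001, 0.001, -1.0]]
contact_force: [0.4, -0.6, 0.8]
grip_width: 88.2
```

Call:
{"op": "move_arm", "data": {"series": "-2 0 0 0 0 0 -1;-4 0 0 0 0 0 -1;-4.5 0 0 0 0 0 -1;-4.8 0 0 0 0 0 -1;-4.9 0 0 0 0 0 -1;-5.0 0 0 0 0 0 -1;-5.1 0 0 0 0 0 -1;-5.2 0 0 0 0 0 -1"}}

```text
clock: 7.15
eef_pos: [492.1, -6.4, 93.0]
ee_rot: [[-1.0, -0.001, 0.0], [-0.001, 1.0, 0.001], [-0.0, 0.001, -1.0]]
contact_force: [-1.1, 0.5, 0.5]
grip_width: 88.1
```

Call:
{"op": "move_arm", "data": {"series": "-0.1 0 0 0 0 0 -1;-0.15 0 0 0 0 0 -1"}}

```text
clock: 7.32
eef_pos: [493.1, -6.5, 92.9]
ee_rot: [[-1.0, -0.001, -0.001], [-0.001, 1.0, 0.001], [0.001, 0.001, -1.0]]
contact_force: [-3.1, -0.6, -0.6]
grip_width: 88.5
```

Call:
{"op": "move_arm", "data": {"series": "0 -0.1 0 0 0 0 -1;0 -0.2 0 0 0 0 -1;0 -0.2 0 0 0 0 -1"}}

```text
clock: 7.57
eef_pos: [493.3, -8.6, 93.0]
ee_rot: [[-1.0, -0.001, -0.0], [-0.001, 1.0, 0.001], [0.0, 0.001, -1.0]]
contact_force: [0.1, 1.6, 0.3]
grip_width: 88.2
```

```bash
python3 look.py p6
```

```text
7.5667 [493.3  -8.6  93. ] [0.07 1.6  0.3 ]
```

View pics/p6.png

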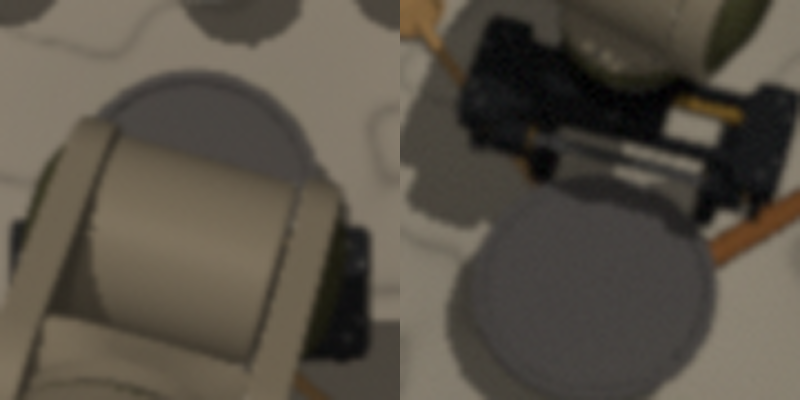

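Call:
{"op": "move_arm", "data": {"series": "0.5 0 0 0 0 0 -1;2 0 0 0 0 0 -1;2 0 -2 0 0 0 -1;2 0 -5 0 0 0 -1;2 0 -7 0 0 0 0;2 0 -7 0 0 0 1;1 0 -7 0 0 0 1;1 0 -7 0 0 0 1;1 0 -7 0 0 0 1;1 0 -7 0 0 0 1"}}

```text
clock: 8.5
eef_pos: [482.6, -8.4, 162.1]
ee_rot: [[-1.0, -0.001, -0.002], [-0.001, 1.0, 0.001], [0.002, 0.001, -1.0]]
contact_force: [-0.4, -0.5, 0.4]
grip_width: 50.2
```

```bash
python3 look.py p7
```

```text
8.5 [482.6  -8.4 162.1] [-0.44 -0.49  0.38]
```

View pics/p7.png

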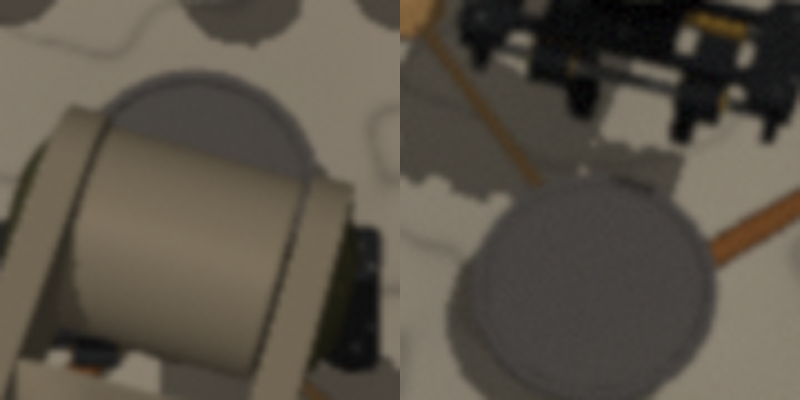

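The lid now covers the rim entirely, centred at about (592,288) in the scene half. Next: shut the fingers and move over the lid, just on the high (near) side of centre.

Call:
{"op": "move_arm", "data": {"series": "-3 0 0 0 0 0 1;-6.4 0 0 0 0 0 1;-6.4 0 0 0 0 0 1;-6.4 0 0 0 0 0 1;-6.4 0 0 0 0 0 1;-6.4 0 2 0 0 0 1;-6.4 0 4.2 0 0 0 1;-6.4 0 4.2 0 0 0 1"}}

```text
clock: 9.27
eef_pos: [544.1, -8.0, 117.3]
ee_rot: [[-1.0, -0.0, -0.008], [-0.0, 1.0, 0.002], [0.008, 0.002, -1.0]]
contact_force: [-0.7, 0.4, -0.0]
grip_width: 0.2
```

Call:
{"op": "move_arm", "data": {"series": "0 0 0.5 0 0 0 1;0 0 0.8 0 0 0 1;0 0 1.1 0 0 0 1;0 0 1.4 0 0 0 1;0 0 1.6 0 0 0 1;0 0 1.8 0 0 0 1"}}

```text
clock: 9.77
eef_pos: [544.0, -8.0, 99.5]
ee_rot: [[-1.0, -0.0, -0.007], [-0.0, 1.0, 0.002], [0.007, 0.002, -1.0]]
contact_force: [-0.3, -0.1, 0.7]
grip_width: 0.5
```

Call:
{"op": "move_arm", "data": {"series": "0 0 0.15 0 0 0 1;0 0 0.3 0 0 0 1;0 0 0.45 0 0 0 1;0 0 0.55 0 0 0 1"}}

```text
clock: 10.1
eef_pos: [544.5, -8.0, 94.6]
ee_rot: [[-1.0, -0.0, -0.006], [-0.0, 1.0, 0.002], [0.006, 0.002, -1.0]]
contact_force: [0.9, 0.6, 7.0]
grip_width: 0.2
```

Call:
{"op": "move_arm", "data": {"series": "0 0 0.1 0 0 0 1;0 0 0.2 0 0 0 1;0 0 0.3 0 0 0 1;0 0 0.4 0 0 0 1"}}

```text
clock: 10.43
eef_pos: [544.3, -8.0, 90.2]
ee_rot: [[-1.0, -0.0, -0.006], [-0.001, 1.0, 0.002], [0.006, 0.002, -1.0]]
contact_force: [-0.8, -0.0, 0.5]
grip_width: 0.2
```

The force peaked at 7 N and then dropped to about 0.5 N, so it probably snapped. I'll press on to confirm it bottoms out.

Call:
{"op": "move_arm", "data": {"series": "0 0 0.1 0 0 0 1;0 0 0.2 0 0 0 1;0 0 0.2 0 0 0 1"}}

```text
clock: 10.68
eef_pos: [544.4, -8.0, 89.9]
ee_rot: [[-1.0, -0.001, -0.006], [-0.001, 1.0, 0.002], [0.006, 0.002, -1.0]]
contact_force: [-7.7, 1.2, 18.6]
grip_width: 0.2
```

It bottomed at z≈89.9 with 19 N (home is 89.5). I'll probe the far side for level too.

Call:
{"op": "move_arm", "data": {"series": "0 0 -0.5 0 0 0 1;0 0 -1.5 0 0 0 1;-2 0 -1.5 0 0 0 1;-4.5 0 -1.5 0 0 0 1;-4.5 0 -1.5 0 0 0 1;-4.5 0 -0.8 0 0 0 1;-4.5 0 -0.4 0 0 0 1;-4.5 0 -0.2 0 0 0 1;-4.5 0 0 0 0 0 1"}}

```text
clock: 11.43
eef_pos: [588.7, -7.9, 89.9]
ee_rot: [[-1.0, -0.001, -0.006], [-0.001, 1.0, 0.002], [0.006, 0.002, -1.0]]
contact_force: [-7.3, 1.1, 16.8]
grip_width: 0.4
```

Call:
{"op": "move_arm", "data": {"series": "0 0 0.1 0 0 0 1;0 0 0.15 0 0 0 1"}}

```text
clock: 11.6
eef_pos: [588.5, -7.8, 89.9]
ee_rot: [[-1.0, -0.001, -0.005], [-0.001, 1.0, 0.002], [0.005, 0.002, -1.0]]
contact_force: [-6.0, 0.2, 15.5]
grip_width: 0.5
```

The far side is also at 89.9. Now the left and right sides.

Call:
{"op": "move_arm", "data": {"series": "0 0 -0.8 0 0 0 1;0 0 -1.5 0 0 0 1;3 2 -1.5 0 0 0 1;3 4 -1.5 0 0 0 1;3 4 -1.5 0 0 0 1;3 4 -0.8 0 0 0 1;3 4 -0.4 0 0 0 1;3 4 -0.2 0 0 0 1;3 4 0.0 0 0 0 1;3 4 0.1 0 0 0 1"}}

```text
clock: 12.43
eef_pos: [558.7, 31.4, 89.9]
ee_rot: [[-1.0, -0.0, -0.006], [-0.0, 1.0, 0.001], [0.006, 0.001, -1.0]]
contact_force: [-7.6, 0.3, 17.9]
grip_width: 0.7
```

Call:
{"op": "move_arm", "data": {"series": "0 0 -0.8 0 0 0 1;0 0 -1.5 0 0 0 1;0 -4 -1.5 0 0 0 1;0 -8 -1.5 0 0 0 1;0 -8 -1.5 0 0 0 1;0 -8 -0.8 0 0 0 1;0 -8 -0.4 0 0 0 1;0 -8 -0.2 0 0 0 1;0 -8 0.0 0 0 0 1;0 -8 0.1 0 0 0 1"}}

```text
clock: 13.27
eef_pos: [558.7, -47.7, 89.9]
ee_rot: [[-1.0, -0.002, -0.006], [-0.002, 1.0, 0.001], [0.006, 0.001, -1.0]]
contact_force: [-8.6, 0.7, 21.2]
grip_width: 0.3
```

Call:
{"op": "move_arm", "data": {"series": "0 0 -1 0 0 0 1;0 0 -3 0 0 0 1;0 0 -7 0 0 0 1;0 0 -11 0 0 0 1;8 -5 -12 0 0 0 1;16 -10 -12 0 0 0 1;16 -16 -12 0 0 0 1;16 -16 -12 0 0 0 1;16 -16 -12 0 0 0 1;16 -16 -12 0 0 0 1"}}

```text
clock: 14.1
eef_pos: [397.9, -209.8, 211.2]
ee_rot: [[-1.0, -0.001, -0.006], [-0.001, 1.0, -0.0], [0.006, -0.0, -1.0]]
contact_force: [0.6, 0.2, 0.2]
grip_width: 0.4
```

```bash
python3 look.py p8; python3 -c "
from plant import robot;import cv2
cv2.imwrite('pics/scene9.png',cv2.resize(robot.snapshot('scene')['img'][:,:,::-1],(800,600)))
cv2.imwrite('pics/top9.png',cv2.resize(robot.snapshot('top')['img'][:,:,::-1],(800,600)))"
```

```text
14.1 [ 397.9 -209.8  211.2] [0.63 0.21 0.15]
```

View pics/p8.png

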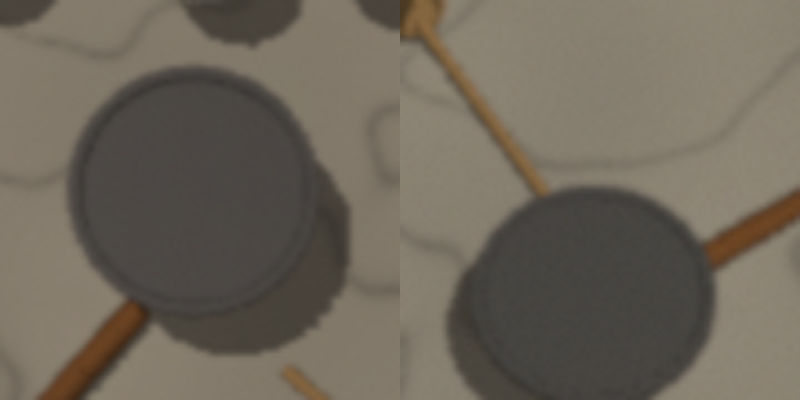

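View pics/scene9.png

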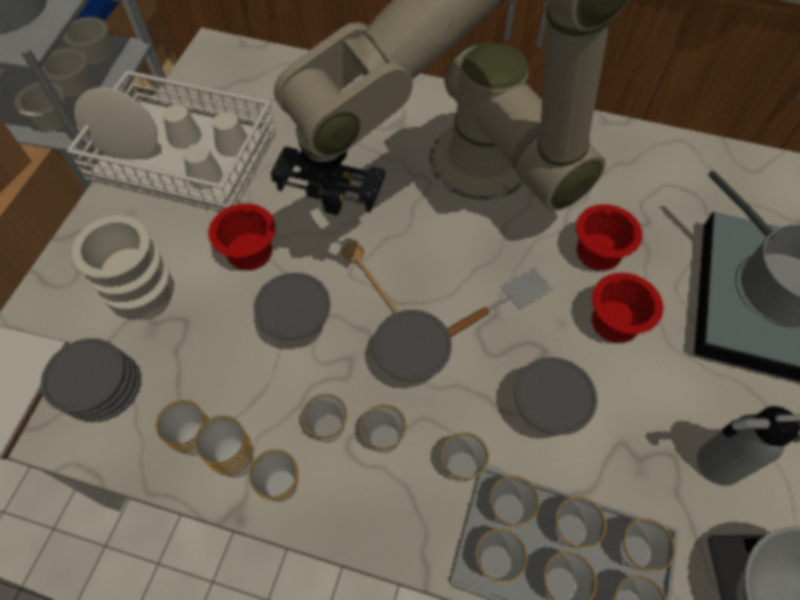

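View pics/top9.png

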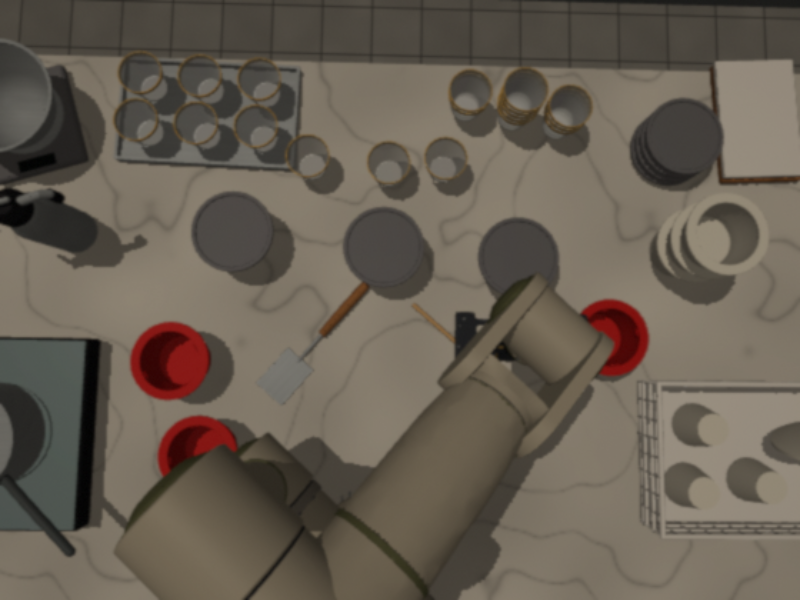

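The lid sits flush at about (383,247) in the top view, with no rim showing, and looks like its neighbours. The cups, tubs, spoon and spatula are all where they started. Handing in.

```bash
python3 -c "
from plant import robot
print(robot.hand_in())"
```

```text
the job is handed in; nothing more can be done
None
```

The loose lid is now snapped home on its tub, and I handed the job in at about 14 s of the 51 s allowed. No verdict comes back.

- **Sliding:** I pushed the lid about 28 mm away from the robot with the open fingers. A check partway showed it still about 3 mm short, so I pushed again until it met the mouth's far wall, at about 3 N.
- **Pressing:** I pressed just on the raised side of centre with the fingers shut. The force reached about 7 N, then dropped away as the lid snapped in.
- **Level check:** Pressing at the near, far, left and right sides stopped at the same height each time, z = 89.9 mm under 16 to 21 N. Fully home is 89.5 mm, so the 0.4 mm gap is within measurement error.
- **Final pictures:** No rim shows round the lid, and it looks like the other two tubs. The tub stayed about where it was, and the other tubs, cups, spoon and spatula look unmoved. I judged the bystanders by eye, not by measuring them again.

The two cameras disagreed on the lid's position by up to about 6 mm, depending on the height assumed, so I relied on contact force for the last few millimetres. No check failed.

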